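Find the supple rubber bung by squeezing and stopper the bottle with it

ROBOT

A 6-joint arm with a two-finger parallel gripper is mounted at the origin on a cart in front of the work surface, level with it; the furniture and walls round the work are solid. World frame = base frame: x ahead of the robot, y to its left, z up, the work surface at z = 0. Lengths are in mm, angles in rad, forces in N, time in s.
With the tool pointing down it reaches from about 350 to 975 mm from the base axis. Payload 7.1 kg.
Tool frame: the origin (TCP) lies between the finger pads; the fingertips stand 19 mm ahead of it and the grasp point (between the pads) is the TCP (ctrl.tcp_to_tips is the distance from the TCP to the fingertips, in mm); z points along the fingers, y is the line along which they close (so a half turn about z gives the same grasp; the last joint's range is limited). The gripper opens to 88 mm and grips with 3 to 60 N. Pads are 20 mm wide; open, the fingers measure 115 mm over their backs; the gripper's body (75 mm by 178 mm) begins 61 mm behind the grasp point.
Start: joints at [1.1, 0.423, 1.63, -0, 1.089, -0.019], TCP at [272.834, 562.287, 241.675] pointing down, gripper open.
Joint ranges: [-3, 3], [-0.9, 2.11], [0.09, 2.58], [-1.31, 4.45], [0.11, 2.69], [-2.54, 2.54]. Speed limits (rad/s): [2.39, 2.39, 3.01, 3.14, 3.14, 3.14].

INTERFACE

Orientations are given as a rotation vector (axis times angle).
In Python, from workcell import status, optics, ctrl gives the robot as it stands. The module is installed in compiled form; this text tells all that it offers.
- The arm moves only by the shell command python3 -m inch 'ROWS'. ROWS is JSON, a list that holds one entry, the list of rows, each a list of 7 numbers: the shift along the tool's x, y, z in mm, then the turn, a rotation vector about the tool's x, y, z in rad, then the opening in per cent of the stroke, from 0 (shut) to 100 (fully open). A call has 1 to 20 rows; each row is the pose to reach, as a shift and turn from the pose commanded when the call began, along the tool's axes at that moment; what a row does not reach only later rows make up. A row lasts 1/10 s, in which the tool goes at most 50 mm and 8.59 degrees, less where a joint would pass 70% of its speed; a pose out of reach is approached as far as the arm can. A call with a gripper value outside its range is refused whole. The fingers move at their own pace and stop on an object; the grip force is fixed at half the most. Time passes only in rows, so rows that repeat a pose let the fingers close. It gives the time, the measured TCP pose, the force, the opening and the grip force at its end, in the units of the state.
- status.get_obs(): the state, without advancing time (a new reading comes with each control period).
- optics.get_image(name): name is "scene" or "top" or "wrist"; returns a dict with "frame" (480x640x3 uint8, red, green, blue), "fx", "fy", "cx", "cy" (pixels), "rvec" (rotation vector, rad) and "tvec" (3), from world to camera coordinates, as OpenCV has them; the wrist camera has in their place "hand_eye" (4x4, takes a point from camera to tool coordinates, whose origin is the TCP and whose axes are the flange's). Camera axes: x right, y down, z forward; pixel columns grow to the right and rows downward; lengths in mm; the calibration is good to about 2 mm. A picture is of the moment at which its call begins: read the wrist's pose just before it. There is no depth.
- ctrl.close_job(): hands the job in; it is judged then, once.
The state is a dict: "t": time; "qpos": joint angles; "qvel": joint speeds; "joint_torque": joint torques, N m; "ee_pos": TCP position; "orientation": TCP orientation; "ft_force": force on the tool from outside, world axes, zero at the start; "moment": the same for the moment, N m; "width": finger opening in mm; "grasp_force": force on a finger pad.
Only numpy, scipy, OpenCV 4.12 (cv2) and the standard library are available. Lean on these libraries where they do the work, as an engineer would, in place of code of your own. Each camera call takes 0.05 s, during which the arm holds its last target. There are 200 camera calls.

TASK

Two of these three rubber bungs have gone hard with age and only one is still supple; they look the same, so squeeze them between the fingers to find out which is which. Push the supple one gently down into the neck of the amber bottle until its head rests flat on the rim, pressing with no more than about 30 N, and put both hardened ones in the clear box. Leave the bottle and the other things standing where they are.

Things in the scene. Friction and masses are not known exactly. Their poses are not given: they have to be found in the camera images.
- bung_1_mid (a point): One of three look-alike brown-red rubber bungs, standing on its narrow end, 38 mm tall, 36 g: ribbed round grip head (32 mm across, top 22 mm) on a tapered plug (lower 16 mm; 20 mm across at the foot, 22 mm at 3 mm up, 26 mm under the head). This point: centre of the bung, 19 mm above its foot, 3 mm above the head's underside; z up out of the head, any yaw alike.
- bung_2_mid (a point): A bung like bung_1, point and axes too. Supple or hardened cannot be seen and has nothing to do with where it stands. Held by the head with 20 to 50 N, a hardened bung leaves 30 to 32 mm between the fingers, a supple one less than 28.5 mm (it gives all round, up to 5 mm a side), and it springs back.
- bung_3_mid (a point): A bung like bung_1, point and axes too. In the neck only the plug goes in, so grip the head, with the fingertips no lower than the head's underside.
- bottle_mouth (a point): Centre of the bottle's mouth, level with the rim, 131 mm above its foot; z up. Straight bore 23 mm wide, 27 mm deep; neck 36 mm wide outside. A supple bung slips in for about 6 mm, then meets resistance growing to 6 to 12 N until, 16 mm deep, its head's underside meets the rim (1 mm further adds 15 N or more); its centre is then 3 mm above this point.
- bottle: Loose, empty amber glass bottle, about 0.5 kg, body 66 mm across and 131 mm tall in all; origin at the centre of its foot, z up.
- discard_box: Clear plastic box without a lid, open at the top, fixed to the bench: 98 (x) x 136 (y) x 48 mm outside, walls 5 mm, floor 2 mm, so 88 x 126 mm inside; origin at the centre of its underside, z up.
- green_bottle: Bystander: small clear bottle with a green cap, 46 mm across, 92 mm tall; origin at its foot.
- blue_vial: Bystander: small vial with a blue cap, 22 mm across, 54 mm tall; origin at its foot.
- wash_bottle: Bystander: white wash bottle with a red cap and bent spout, 225 mm tall; origin at its foot.

How it is judged (in metres and radians):
At the end, for the whole second after the job is handed in: The supple bung sits in the bottle's neck with its head on the rim (no gap over 1.5 mm, centred within 3 mm, tilted less than 4.5 degrees to the neck), the bottle stands upright, and both hardened bungs lie at rest inside the clear box (angle between bottle's own z axis and vertical below 0.06 rad and linear speed of bottle below 0.02 m/s and ((z of bung_1_mid in the frame of bottle_mouth between 0 and 0.0045 m and horizontal distance between bung_1_mid and bottle_mouth below 0.003 m and angle between the z axis of bung_1_mid and the z axis of bottle_mouth, either way round below 0.08 rad and x of bung_2_mid in the frame of discard_box between -0.044 and 0.044 m and y of bung_2_mid in the frame of discard_box between -0.063 and 0.063 m and z of each of bung_2_mid, bung_3_mid in the frame of discard_box below 0.045 m and linear speed of each of bung_2, bung_3 below 0.03 m/s and x of bung_3_mid in the frame of discard_box between -0.044 and 0.044 m and y of bung_3_mid in the frame of discard_box between -0.063 and 0.063 m) or (z of bung_2_mid in the frame of bottle_mouth between 0 and 0.0045 m and horizontal distance between bung_2_mid and bottle_mouth below 0.003 m and angle between the z axis of bung_2_mid and the z axis of bottle_mouth, either way round below 0.08 rad and x of bung_1_mid in the frame of discard_box between -0.044 and 0.044 m and y of bung_1_mid in the frame of discard_box between -0.063 and 0.063 m and z of each of bung_1_mid, bung_3_mid in the frame of discard_box below 0.045 m and linear speed of each of bung_1, bung_3 below 0.03 m/s and x of bung_3_mid in the frame of discard_box between -0.044 and 0.044 m and y of bung_3_mid in the frame of discard_box between -0.063 and 0.063 m) or (z of bung_3_mid in the frame of bottle_mouth between 0 and 0.0045 m and horizontal distance between bung_3_mid and bottle_mouth below 0.003 m and angle between the z axis of bung_3_mid and the z axis of bottle_mouth, either way round below 0.08 rad and x of bung_1_mid in the frame of discard_box between -0.044 and 0.044 m and y of bung_1_mid in the frame of discard_box between -0.063 and 0.063 m and z of each of bung_1_mid, bung_2_mid in the frame of discard_box below 0.045 m and linear speed of each of bung_1, bung_2 below 0.03 m/s and x of bung_2_mid in the frame of discard_box between -0.044 and 0.044 m and y of bung_2_mid in the frame of discard_box between -0.063 and 0.063 m))); the robot touches nothing.
It fails at once if the bottle is pressed down too hard (37 N on the worktop: its own weight and about 30 N more) (contact force between bottle and worktop_c0 above 37 N).
It fails at once if the bottle is knocked over, lifted or shoved by more than 30 mm (angle between bottle's own z axis and vertical above 0.25 rad or distance of bottle from where it was at the start of the episode above 0.03 m).
It fails at once if a bystander is moved by more than 20 mm (distance of any of green_bottle, blue_vial, wash_bottle from where it was at the start of the episode above 0.02 m).
It also fails if it takes over 67 s, if anything falls off the work surface, if the arm or the gripper's body presses on something with over 40 N, if the wrist force passes 120 N, or if a joint passes its speed limit or range.

## Working session

There is one attempt and no reset: what is moved stays moved. The work goes in short steps, Python scripts to look and compute and a shell command to move; the robot and the scene stay as the last step left them, time stands still between calls to the robot, and variables do not carry over. Pictures are saved under pics/ and viewed, at most 10 in all, crops included, and the job is handed in when it is done.

```bash
mkdir -p pics
python3 - <<'E'
from workcell import status, optics, ctrl
import cv2
o=status.get_obs();print(o)
for n in("top","scene"):
    d=optics.get_image(n);cv2.imwrite(f"pics/{n}0.png",d["frame"][:,:,::-1]);print(n,{k:v for k,v in d.items() if k!="frame"})
E
```

```text
{'t': 0.0, 'qpos': array([ 1.10001696e+00,  4.23822290e-01,  1.63067405e+00,  2.38606638e-06,
        1.08860958e+00, -1.90159888e-02]), 'qvel': array([ 3.44788966e-04, -2.07802948e-04, -4.02430169e-04,  4.33546711e-05,
        9.90590250e-04, -2.10286750e-03]), 'joint_torque': array([-1.81349558e-03, -5.44598687e+01, -2.73674262e+01,  6.42594974e-02,
        2.29084067e-02, -1.98706016e-04]), 'ee_pos': array([272.59368587, 561.84057232, 240.919531  ]), 'orientation': array([-7.03527995e-01, -3.06142604e+00,  2.30502433e-03]), 'ft_force': array([ 0.17234319,  0.25831033, -0.13287675]), 'moment': array([ 0.02267556,  0.0338505 , -0.0022888 ]), 'grasp_force': 0.0, 'width': 88.08546221369043}
top {'fx': 538.1969780008556, 'fy': 538.1969780008556, 'cx': 320.3572327302743, 'cy': 246.11023675629653, 'rvec': array([ 2.09864405, -2.12768384,  0.16612508]), 'tvec': array([  43.21393413,  589.13279625, 1023.8683027 ])}
scene {'fx': 574.8007512465875, 'fy': 574.8007512465875, 'cx': 326.5896397793295, 'cy': 244.0898009411853, 'rvec': array([ 1.94872868, -1.07581409,  0.58984661]), 'tvec': array([-313.75306344,  383.50184851,  845.22463306])}
```

View pics/top0.png

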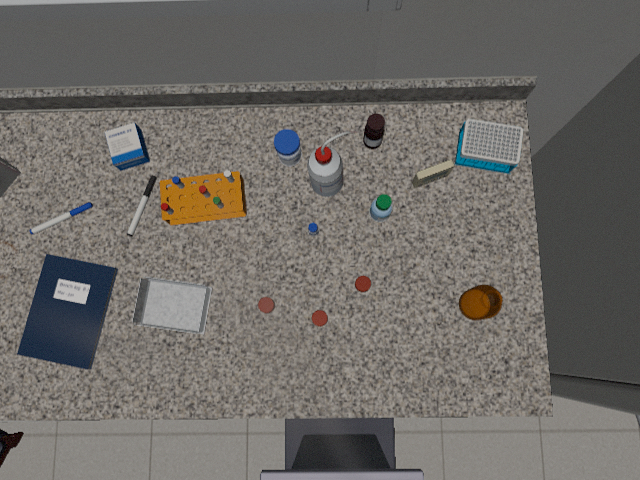

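View pics/scene0.png

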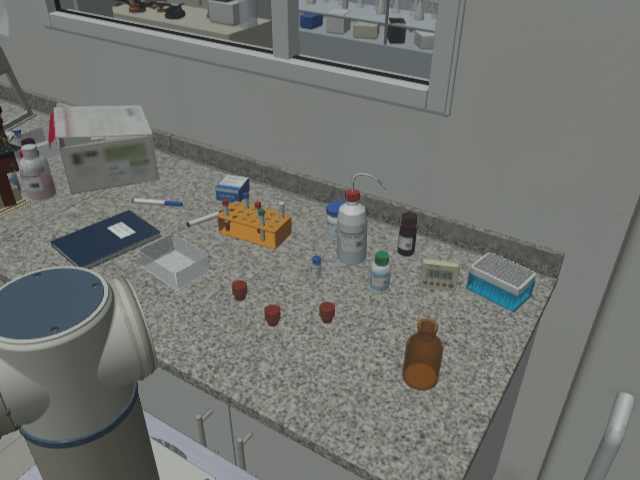

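The top view shows bungs at about (266,305), (319,317) and (363,284), the box at (172,305) and the amber bottle at (480,302). In the scene view the bottle's mouth is at about (428,323).

```bash
cat > h.py <<'E'
import numpy as np, cv2
from scipy.spatial.transform import Rotation as R
from workcell import status, optics, ctrl
def cam(n):
    o=status.get_obs(); d=optics.get_image(n)
    if n=="wrist":
        T=np.eye(4);T[:3,:3]=R.from_rotvec(o["orientation"]).as_matrix();T[:3,3]=o["ee_pos"]
        T=T@d["hand_eye"]
        d["C"],d["R"]=T[:3,3],T[:3,:3]
    else:
        M=R.from_rotvec(d["rvec"]).as_matrix(); d["R"]=M.T; d["C"]=-M.T@d["tvec"]
    return d
def ray(d,p): 
    v=d["R"]@np.array([(p[0]-d["cx"])/d["fx"],(p[1]-d["cy"])/d["fy"],1]); return v/np.linalg.norm(v)
def plane(d,p,z):
    v=ray(d,p); return d["C"]+v*(z-d["C"][2])/v[2]
def cross(d,p,e,q):
    a,b=ray(d,p),ray(e,q); s=np.linalg.lstsq(np.c_[a,-b],e["C"]-d["C"],rcond=None)[0]
    A,B=d["C"]+a*s[0],e["C"]+b*s[1]; return (A+B)/2,np.linalg.norm(A-B)
def blobs(d,lo,hi,amin=40):
    h=cv2.cvtColor(d["frame"],cv2.COLOR_RGB2HSV)
    m=cv2.inRange(h,np.array(lo),np.array(hi))
    if lo[0]==0: m|=cv2.inRange(h,np.array([172,lo[1],lo[2]]),np.array([179,hi[1],hi[2]]))
    n,l,s,c=cv2.connectedComponentsWithStats(m)
    return [(c[i].round(1).tolist(),s[i].tolist()) for i in range(1,n) if s[i][4]>amin],l
E
python3 - <<'E'
from h import *
np.set_printoptions(precision=1,suppress=True)
t=cam("top");s=cam("scene")
for n,d in(("top",t),("scene",s)):
    for c,st in blobs(d,(0,110,50),(9,255,255))[0]: print(n,"red",c,st,plane(d,c,38 if n=="top" else 19))
    for c,st in blobs(d,(10,130,40),(22,255,255),60)[0]: print(n,"amb",c,st)
    print("campos",d["C"])
for p in((139,279),(210,282),(206,333),(135,325)): print("box rim?",plane(t,p,48))
for n,p in(("green",(383,202)),("blue",(313,228)),("wash",(323,155))): print(n,plane(t,p,dict(green=92,blue=54,wash=190)[n]))
print("mouth scene",plane(s,(428,323),131))
cv2.imwrite("pics/bz.png",cv2.hconcat([cv2.resize(t["frame"][270:340,430:520,::-1],(400,311),interpolation=2),cv2.resize(s["frame"][310:390,385:465,::-1],(311,311),interpolation=2)]))
E
```

```text
top red [322.9, 155.1] [315, 147, 16, 17, 200] [787.2  28.   38. ]
top red [202.4, 189.2] [199, 186, 8, 8, 49] [717.7 280.7  38. ]
top red [164.4, 206.7] [161, 203, 8, 8, 49] [681.5 359.2  38. ]
top red [362.5, 283.4] [355, 276, 16, 16, 200] [515.3 -48.1  38. ]
top red [265.6, 304.5] [258, 297, 16, 16, 173] [475.7 146.5  38. ]
top red [319.1, 317.7] [312, 310, 15, 16, 193] [448.2  39.7  38. ]
top amb [203.0, 198.8] [160, 171, 86, 54, 3353]
top amb [480.3, 302.3] [459, 285, 43, 35, 1157]
campos [ 392.8    7.9 1114.9]
scene red [51.3, 128.8] [49, 110, 6, 36, 152] [ 816.2 1231.1   19. ]
scene red [352.5, 195.3] [346, 189, 14, 13, 131] [974.3 150.3  19. ]
scene red [238.2, 287.3] [232, 281, 14, 16, 155] [483.5 155.8  19. ]
scene red [326.1, 309.3] [320, 302, 15, 18, 181] [524.4 -42.8  19. ]
scene red [271.4, 312.3] [265, 305, 15, 18, 185] [455.8  46.5  19. ]
scene amb [254.7, 225.4] [217, 202, 74, 47, 1910]
scene amb [427.6, 326.1] [418, 319, 20, 15, 175]
scene amb [422.5, 361.5] [404, 333, 38, 57, 1487]
campos [-254.3 -513.4  794.8]
box rim? [529.6 401.2  48. ]
box rim? [521.4 257.3  48. ]
box rim? [420.6 262.5  48. ]
box rim? [437.9 404.6  48. ]
green [668.5 -89.4  92. ]
blue [627.2  49.6  54. ]
wash [731.7  25.  190. ]
mouth scene [ 476.2 -277.6  131. ]
```

View pics/bz.png

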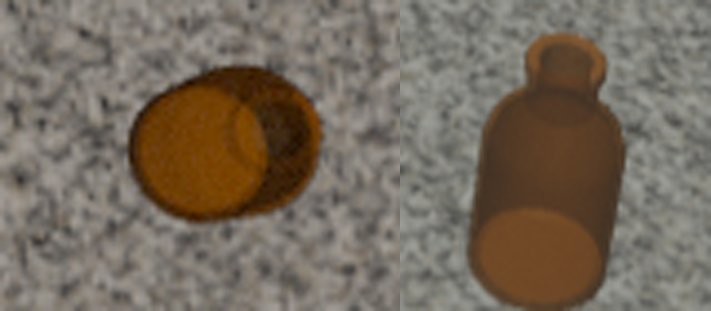

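The mouth sits at about (494.6,300) in the top view and (427.7,325) in the scene view. Next I go above the bung nearest the box, squaring the tool with the world axes.

```bash
python3 -m inch '[[[-363,-285,50,0,0,-0.452,100],[-363,-285,50,0,0,-0.452,100],[-363,-285,50,0,0,-0.452,100],[-363,-285,50,0,0,-0.452,100],[-363,-285,50,0,0,-0.452,100],[-363,-285,50,0,0,-0.452,100],[-363,-285,50,0,0,-0.452,100],[-363,-285,50,0,0,-0.452,100],[-363,-285,50,0,0,-0.452,100],[-363,-285,50,0,0,-0.452,100],[-363,-285,50,0,0,-0.452,100],[-363,-285,50,0,0,-0.452,100],[-363,-285,50,0,0,-0.452,100],[-363,-285,50,0,0,-0.452,100]]]'
python3 - <<'E'
from h import *
np.set_printoptions(precision=3,suppress=True)
d=cam("wrist");o=status.get_obs();print(o["ee_pos"],o["orientation"],o["qpos"],d["hand_eye"],d["fx"])
t=cam("top");s=cam("scene")
print("mouth",plane(t,(494.6,299.7),131),plane(s,(427.7,325),131),cross(t,(494.6,299.7),s,(427.7,325)))
print("amber top foot",plane(t,(430+198/4.444,270+152/4.444),0))
for c,st in blobs(d,(0,110,50),(9,255,255))[0]: print(c,st,plane(d,c,38))
cv2.imwrite("pics/w1.png",d["frame"][:,:,::-1])
E
```

```text
t: 1.6
ee_pos: [474.6, 148.5, 191.8]
orientation: [-0.003, 3.141, 0.0]
ft_force: [0.4, -0.1, 0.4]
width: 88.0
grasp_force: 0.0
[474.601 148.483 191.8  ] [-0.003  3.141  0.   ] [ 0.279  0.308  1.948  0.     0.886 -1.294] [[  -0.001   -0.958   -0.286   79.841]
 [   1.      -0.001    0.      -1.495]
 [  -0.001   -0.286    0.958 -143.664]
 [   0.       0.       0.       1.   ]] 378.17816311765444
mouth [ 471.712 -281.197  131.   ] [ 471.184 -279.18   131.   ] (array([ 471.137, -280.125,  131.76 ]), np.float64(1.9058586520876921))
amber top foot [ 473.56  -278.309    0.   ]
[182.1, 187.9] [161, 168, 46, 42, 1416] [443.673  39.092  38.   ]
[315.6, 221.9] [297, 201, 38, 42, 1274] [471.312 144.582  38.   ]
[86.4, 266.2] [65, 245, 49, 42, 1269] [509.898 -48.085  38.   ]
```

View pics/w1.png

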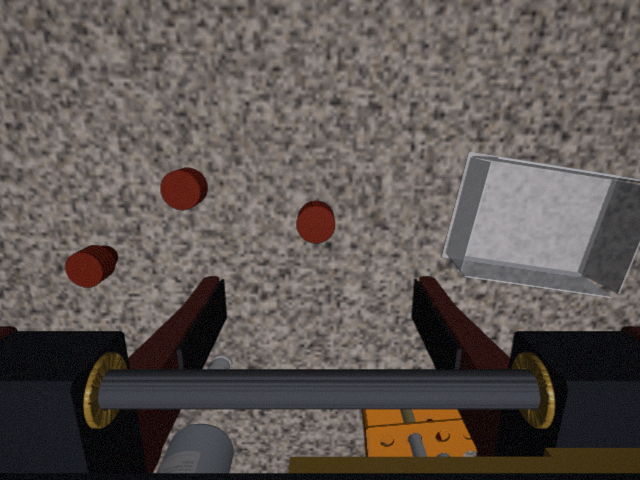

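The wrist view shows the bungs at (182,188), (316,222) and (86,266), and the box at right, slightly turned. The positions agree with the top view. I squeeze the first bung.

```bash
python3 -m inch '[[[0,-2.5,50,0,0,0,100],[0,-2.5,100,0,0,0,100],[0,-2.5,140,0,0,0,90],[0,-2.5,155,0,0,0,70],[0,-2.5,155,0,0,0,50],[0,-2.5,155,0,0,0,20],[0,-2.5,155,0,0,0,20],[0,-2.5,155,0,0,0,20],[0,-2.5,155,0,0,0,20],[0,-2.5,155,0,0,0,20],[0,-2.5,155,0,0,0,20],[0,-2.5,155,0,0,0,20]]]'
```

```text
t: 2.95
ee_pos: [475.6, 145.0, 37.5]
orientation: [-0.0, 3.14, 0.001]
ft_force: [-0.6, -0.6, 7.9]
width: 25.2
grasp_force: 30.0
```

It closes to 25.2 mm at 30 N on the head, so this one is supple. I lift it, carry it to one side of the bottle and look closely.

```bash
python3 -m inch '[[[0,0,-20,0,0,0,20],[0,0,-60,0,0,0,20],[0,0,-110,0,0,0,20],[0,-40,-150,0,0,0,20],[0,-80,-180,0,0,0,20],[0,-120,-200,0,0,0,20],[0,-160,-200,0,0,0,20],[0,-200,-200,0,0,0,20],[0,-240,-200,0,0,0,20],[2,-280,-200,0,0,0,20],[4,-320,-200,0,0,0,20],[4,-350,-200,0,0,0,20],[4,-365,-200,0,0,0,20],[4,-365,-200,0,0,0,20],[4,-365,-200,0,0,0,20],[4,-365,-200,0,0,0,20],[4,-365,-200,0,0,0,20]]]'
python3 - <<'E'
from h import *
d=cam("wrist");o=status.get_obs();print(o["ee_pos"],o["orientation"],o["qvel"].round(3))
print("C",d["C"])
np.save("w2.npy",d,allow_pickle=True)
for c,st in blobs(d,(0,110,50),(9,255,255))[0]: print(c,st)
for c,st in blobs(d,(10,130,40),(22,255,255),60)[0]: print("amb",c,st)
cv2.imwrite("pics/w2.png",d["frame"][:,:,::-1])
E
```

```text
t: 4.65
ee_pos: [471.1, -218.8, 236.7]
orientation: [0.003, -3.141, -0.0]
ft_force: [-0.6, 0.2, -0.3]
width: 24.7
grasp_force: 30.0
[ 471.1571707  -218.99089716  236.70510824] [ 2.70868689e-03 -3.14146760e+00 -2.55547719e-04] [-0.005  0.001 -0.004 -0.001  0.001 -0.004]
C [ 391.32396795 -220.52444837  380.36049675]
[599.6, 184.0] [574, 167, 46, 37, 1099]
[492.4, 253.4] [472, 236, 40, 36, 992]
[319.5, 306.5] [289, 264, 62, 85, 4177]
[271.0, 317.8] [251, 276, 37, 93, 975]
[366.8, 318.6] [351, 277, 36, 92, 990]
amb [248.8, 220.1] [208, 174, 85, 94, 5973]
amb [252.8, 390.6] [246, 353, 18, 76, 644]
amb [384.8, 390.3] [375, 353, 17, 76, 630]
amb [343.3, 462.5] [113, 448, 421, 26, 7689]
```

View pics/w2.png

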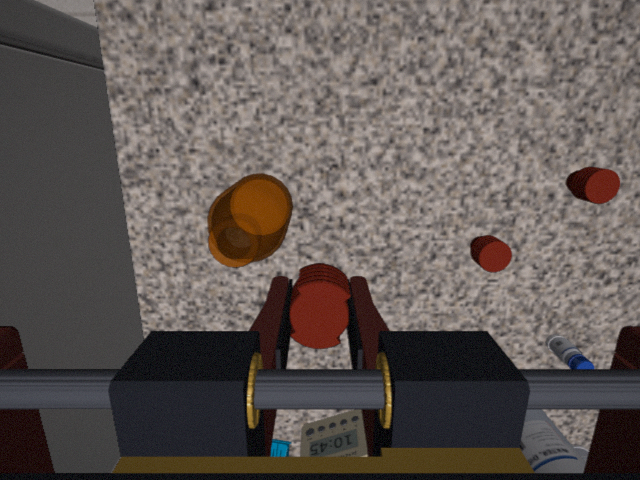

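Bung between the fingers, head around (320,315); the bottle's mouth ring is at about (234,241). I zoom in to measure both circles.

Run:
```python
from h import *
d=np.load("w2.npy",allow_pickle=True).item()
f=d["frame"][165:360,195:375,::-1]
cv2.imwrite("pics/w2z.png",cv2.resize(cv2.convertScaleAbs(f,alpha=1.6),None,fx=3,fy=3,interpolation=2))
```

```text
(no output)
```

View pics/w2z.png

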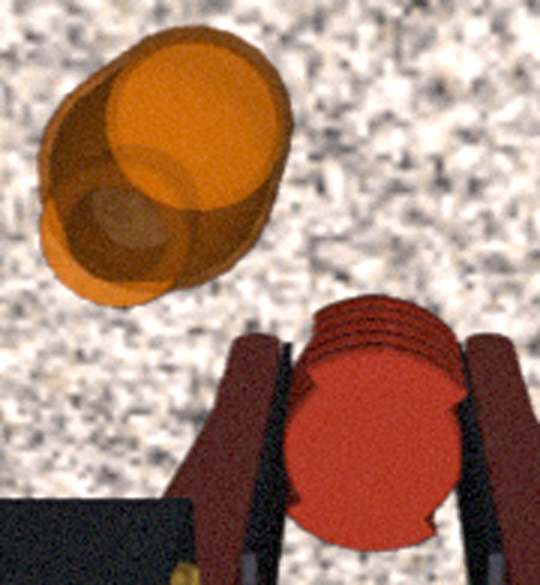

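Run:
```python
from h import *
np.set_printoptions(precision=1,suppress=True)
d=np.load("w2.npy",allow_pickle=True).item()
print("mouth wrist",plane(d,(234.3,242),131))
print("foot wrist",plane(d,(195+194/3,165+126/3),3))
print("bung head",plane(d,(319.3,314.3),237.2))
f=d["frame"]
def proj(P):
    q=d["R"].T@(np.array(P)-d["C"]); return np.array([d["fx"]*q[0]/q[2]+d["cx"],d["fy"]*q[1]/q[2]+d["cy"]])
for P in((471,-280),(473,-280),(471,-278)):
    for r in(18,11.5):
        c=[(proj((P[0]+r*a,P[1]+r*b,131))-[195,165])*3 for a,b in((1,0),(-1,0),(0,1),(0,-1))]
        print(P,r,np.array(c).ravel())
```

```text
mouth wrist [ 469.8 -278.6  131. ]
foot wrist [ 472.8 -280.3    3. ]
bung head [ 468.3 -220.1  237.2]
(471, -280) 18 [117.1 308.8 107.1 160.  190.2 235.9  34.1 235.8]
(471, -280) 11.5 [115.4 282.8 108.9 187.8 162.1 235.9  62.3 235.9]
(473, -280) 18 [117.7 316.7 107.6 168.6 190.6 244.2  34.9 244.1]
(473, -280) 11.5 [115.9 290.8 109.5 196.2 162.5 244.2  63.  244.1]
(471, -278) 18 [125.6 308.8 115.9 160.  198.9 235.9  42.8 235.8]
(471, -278) 11.5 [123.9 282.8 117.7 187.8 170.7 235.9  71.  235.9]
```

```bash
python3 -m inch '[[[-1,-40,0,0,0,0,20],[-1,-60,0,0,0,0,20],[-1,-60,20,0,0,0,20],[-1,-60,40,0,0,0,20],[-1,-60,55,0,0,0,20],[-1,-60,60,0,0,0,20],[-1,-60,60,0,0,0,20],[-1,-60,60,0,0,0,20]]]'
python3 - <<'E'
from h import *
d=cam("wrist");s=cam("scene");print(status.get_obs()["ee_pos"])
np.save("w3.npy",d,allow_pickle=True);np.save("s3.npy",s,allow_pickle=True)
a=cv2.resize(d["frame"][180:380,220:420,::-1],(400,400),interpolation=2)
b=cv2.resize(s["frame"][285:365,385:465,::-1],(400,400),interpolation=2)
cv2.imwrite("pics/z3.png",cv2.convertScaleAbs(cv2.hconcat([a,b]),alpha=1.5))
E
```

```text
t: 5.5
ee_pos: [472.6, -280.0, 177.3]
orientation: [-0.001, 3.141, -0.001]
ft_force: [-0.9, 0.1, 0.1]
width: 24.8
grasp_force: 30.0
[ 472.67116679 -280.22651122  177.6054328 ]
```

View pics/z3.png

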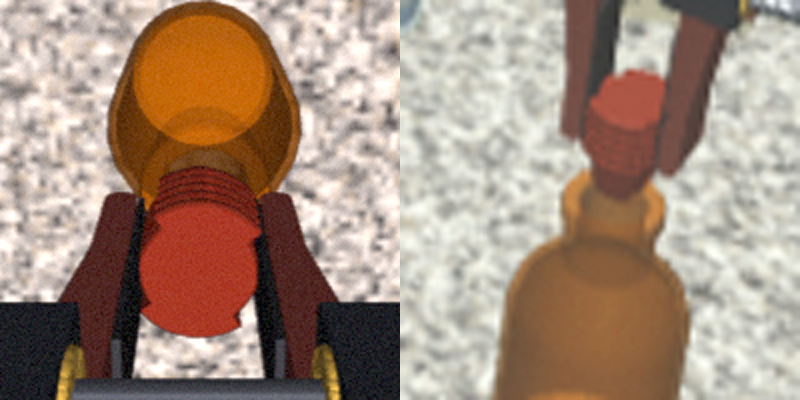

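Run:
```python
from h import *
np.set_printoptions(precision=1,suppress=True)
d=np.load("w3.npy",allow_pickle=True).item();s=np.load("s3.npy",allow_pickle=True).item()
def proj(d,P):
    q=d["R"].T@(np.array(P)-d["C"]); return np.array([d["fx"]*q[0]/q[2]+d["cx"],d["fy"]*q[1]/q[2]+d["cy"]])
S=lambda P:(proj(s,P)-[385,285])*5+[400,0]
W=lambda P:(proj(d,P)-[220,180])*2
T=[472.6,-280.1]
print("scene: bung top,foot", S(T+[178]),S(T+[140.5]), "bottle",[S(T+[131+0*i]) for i in(0,)], S([474.6,-280.1,131]),S([472.6,-278.1,131]))
print("wrist: bung top", W(T+[178]),W(T+[157]),"bottle z90,0",W(T+[90]),W(T+[0]),W([474.6,-280.1,0]),W([472.6,-278.1,0]))
for r,z in((18,131),(16,178)):
  th=np.linspace(0,6.28,60);p=np.array([S([T[0]+r*np.cos(a),T[1]+r*np.sin(a),z]) for a in th]);print(r,z,"scene ext",p.min(0),p.max(0))
th=np.linspace(0,6.28,60);p=np.array([W([T[0]+33*np.cos(a),T[1]+33*np.sin(a),3]) for a in th]);print("wrist foot ext",p.min(0),p.max(0))
```

```text
scene: bung top,foot [633.6  93.1] [620.8 177.7] bottle [array([617.6, 198.6])] [620.  195.3] [612.2 196.5]
wrist: bung top [204.2 281.2] [203.4 237. ] bottle z90,0 [201.8 144.8] [200.7  77.4] [200.7  81.8] [205.3  77.4]
18 131 scene ext [564.9 163.8] [670.7 234.6]
16 178 scene ext [585.3  62.6] [682.  124.4]
wrist foot ext [124.5   3. ] [276.9 150.9]
```

I shift by about 1.5 mm towards the measured mouth and lower slowly, watching the force.

```bash
python3 -m inch '[[[0.7,1.4,2,0,0,0,20],[0.7,1.4,5,0,0,0,20],[0.7,1.4,8,0,0,0,20],[0.7,1.4,10,0,0,0,20],[0.7,1.4,11,0,0,0,20],[0.7,1.4,12,0,0,0,20],[0.7,1.4,12,0,0,0,20]]]'
```

```text
t: 6.3
ee_pos: [471.5, -278.8, 164.6]
orientation: [-0.0, 3.141, -0.0]
ft_force: [1.5, -0.7, 0.6]
width: 25.0
grasp_force: 30.1
```

```bash
python3 -m inch '[[[0,0,1,0,0,0,20],[0,0,2,0,0,0,20],[0,0,2,0,0,0,20]]]'
```

```text
t: 6.6
ee_pos: [471.4, -278.7, 162.6]
orientation: [-0.0, 3.142, 0.0]
ft_force: [1.6, -0.8, 0.7]
width: 24.4
grasp_force: 30.1
```

It has entered about 4–5 mm. A small side push in +x suggests easing that way. I continue down.

```bash
python3 -m inch '[[[-0.8,-0.2,0,0,0,0,20],[-0.8,-0.2,1,0,0,0,20],[-0.8,-0.2,2,0,0,0,20],[-0.8,-0.2,3,0,0,0,20],[-0.8,-0.2,3,0,0,0,20]]]'
```

```text
t: 7.1
ee_pos: [472.2, -278.9, 159.6]
orientation: [-0.0, 3.142, 0.0]
ft_force: [1.6, 0.3, 0.6]
width: 25.0
grasp_force: 30.3
```

```bash
python3 -m inch '[[[0,0,1,0,0,0,20],[0,0,2,0,0,0,20],[0,0,3,0,0,0,20],[0,0,3,0,0,0,20]]]'
```

```text
t: 7.5
ee_pos: [472.4, -279.0, 156.8]
orientation: [-0.0, 3.141, -0.0]
ft_force: [1.9, 0.9, 4.1]
width: 24.8
grasp_force: 30.7
```

```bash
python3 -m inch '[[[-0.3,0.2,1,0,0,0,20],[-0.3,0.2,2,0,0,0,20],[-0.3,0.2,2,0,0,0,20]]]'
```

```text
t: 7.8
ee_pos: [472.8, -278.8, 155.0]
orientation: [-0.0, 3.141, -0.001]
ft_force: [1.2, 0.8, 5.7]
width: 24.6
grasp_force: 31.0
```

```bash
python3 -m inch '[[[0,0,0.5,0,0,0,20],[0,0,1,0,0,0,20],[0,0,1,0,0,0,20]]]'
```

```text
t: 8.1
ee_pos: [472.9, -278.8, 154.2]
orientation: [-0.0, 3.141, -0.001]
ft_force: [2.7, 1.2, 8.3]
width: 24.2
grasp_force: 31.2
```

```bash
python3 -m inch '[[[0,0,0.5,0,0,0,20],[0,0,1,0,0,0,20],[0,0,1,0,0,0,20]]]'
```

```text
t: 8.4
ee_pos: [473.0, -278.8, 153.3]
orientation: [-0.0, 3.14, -0.001]
ft_force: [2.1, 1.4, 7.9]
width: 24.8
grasp_force: 31.2
```

```bash
python3 -m inch '[[[0,0,0.5,0,0,0,20],[0,0,0.5,0,0,0,20]]]'
```

```text
t: 8.6
ee_pos: [473.0, -278.8, 152.9]
orientation: [-0.0, 3.14, -0.001]
ft_force: [1.3, 2.7, 8.6]
width: 24.6
grasp_force: 31.3
```

```bash
python3 -m inch '[[[0,0,0.5,0,0,0,20],[0,0,0.5,0,0,0,20]]]'
```

```text
t: 8.8
ee_pos: [473.1, -278.8, 152.5]
orientation: [-0.0, 3.14, -0.001]
ft_force: [2.1, 3.9, 10.1]
width: 24.6
grasp_force: 31.4
```

```bash
python3 -m inch '[[[0,0,0.4,0,0,0,20],[0,0,0.4,0,0,0,20]]]'
```

```text
t: 9.0
ee_pos: [473.1, -278.8, 152.5]
orientation: [-0.0, 3.14, -0.001]
ft_force: [0.8, 3.4, 13.0]
width: 24.6
grasp_force: 31.3
```

```bash
python3 -m inch '[[[0,0,0.4,0,0,0,20],[0,0,0.4,0,0,0,20],[0,0,0.4,0,0,0,20]]]'
```

```text
t: 9.3
ee_pos: [473.3, -278.8, 152.5]
orientation: [-0.0, 3.14, -0.001]
ft_force: [0.1, 3.5, 16.9]
width: 24.5
grasp_force: 31.2
```

```bash
python3 -m inch '[[[0,0,0.3,0,0,0,20],[0,0,0.3,0,0,0,20],[0,0,0.3,0,0,0,20]]]'
```

```text
t: 9.6
ee_pos: [473.3, -278.9, 152.4]
orientation: [-0.0, 3.14, -0.001]
ft_force: [-0.3, 4.5, 18.6]
width: 24.5
grasp_force: 31.1
```

It resists at the expected seated height (152.5) and the force climbs to about 18 N, so the head is on the rim. I release, rise and look.

```bash
python3 -m inch '[[[0,0.5,0,0,0,0,20],[0,0.5,0,0,0,0,25],[0,0.5,0,0,0,0,30],[0,0.5,0,0,0,0,40],[0,0.5,0,0,0,0,55],[0,0.5,0,0,0,0,60],[0,0.5,0,0,0,0,60],[0,0.5,-10,0,0,0,60],[0,0.5,-30,0,0,0,60],[0,0.5,-70,0,0,0,60],[0,40,-90,0,0,0,60],[0,80,-90,0,0,0,80],[0,80,-90,0,0,0,100],[0,80,-90,0,0,0,100]]]'
python3 - <<'E'
from h import *
np.set_printoptions(precision=1,suppress=True)
d=cam("wrist");s=cam("scene");t=cam("top");print(status.get_obs()["ee_pos"])
for n,q in(("w",d),("s",s),("t",t)):
    print(n,[(c,st,plane(q,c,38)) for c,st in blobs(q,(0,110,50),(9,255,255))[0]])
c=s["frame"][285:385,385:465,::-1]
a=cv2.resize(d["frame"][120:320,180:340,::-1],(400,500),interpolation=2)
b=cv2.resize(c,(400,500),interpolation=2)
cv2.imwrite("pics/z4.png",cv2.convertScaleAbs(cv2.hconcat([a,b]),alpha=1.5))
E
```

```text
t: 11.0
ee_pos: [472.6, -198.2, 241.3]
orientation: [-0.003, 3.141, -0.001]
ft_force: [-0.9, -0.8, -1.1]
width: 73.1
grasp_force: 0.0
[ 472.6 -199.5  240.6]
w [([575.1, 181.9], [551, 165, 43, 36, 1024], array([444. ,  35.5,  38. ])), ([198.3, 244.7], [173, 219, 52, 52, 1983], array([ 505. , -315.8,   38. ])), ([470.6, 250.8], [452, 233, 37, 36, 913], array([510.9, -52.6,  38. ]))]
s [([417.4, 184.9], [402, 175, 28, 18, 96], array([1095.5,   11.5,   38. ])), ([392.1, 194.8], [383, 192, 19, 7, 45], array([1005.5,   45.5,   38. ])), ([326.2, 309.2], [320, 302, 15, 17, 179], array([505.7, -54.4,  38. ])), ([271.3, 312.0], [265, 305, 15, 18, 173], array([439.1,  33.5,  38. ])), ([428.0, 319.7], [419, 310, 19, 20, 292], array([ 587.6, -240.6,   38. ]))]
t [([322.9, 155.1], [315, 147, 16, 17, 200], array([787.2,  28. ,  38. ])), ([202.5, 189.3], [199, 186, 8, 9, 50], array([717.5, 280.5,  38. ])), ([164.4, 206.6], [161, 203, 8, 8, 48], array([681.7, 359.2,  38. ])), ([362.4, 283.4], [355, 276, 16, 16, 200], array([515.3, -47.9,  38. ])), ([319.2, 317.7], [312, 310, 16, 16, 195], array([448.2,  39.5,  38. ]))]
```

View pics/z4.png

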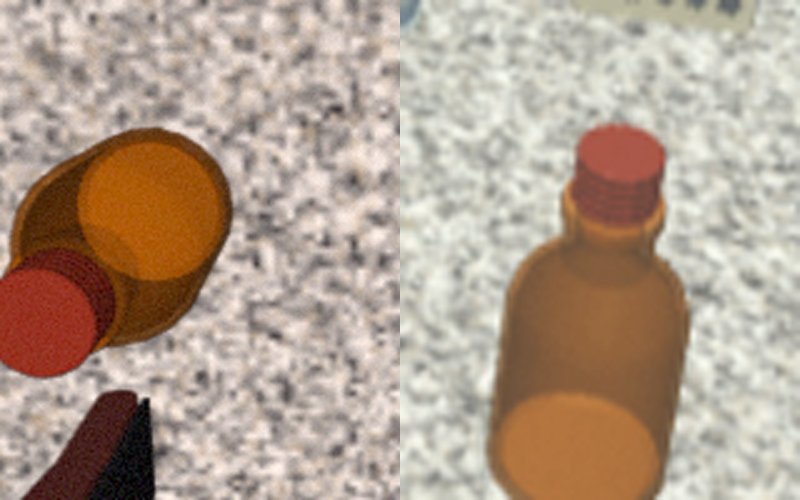

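The bung sits squarely on the rim, head centred in the scene crop at (620,155) and upright. I pick up the second bung at about (514.5,-49).

```bash
python3 - <<'E'
from h import *
s=np.load("s3.npy",allow_pickle=True).item()
def proj(d,P):
    q=d["R"].T@(np.array(P)-d["C"]); return np.array([d["fx"]*q[0]/q[2]+d["cx"],d["fy"]*q[1]/q[2]+d["cy"]])
for z in(153,156): print((proj(s,[472,-279,z])-[385,285])*5+[400,0])
E
python3 -m inch '[[[-20,50,0,0,0,0,100],[-35,100,20,0,0,0,100],[-42,140,60,0,0,0,100],[-42,150,105,0,0,0,100],[-42,150,150,0,0,0,100],[-42,150,180,0,0,0,100],[-42,150,204,0,0,0,100],[-42,150,204,0,0,0,70],[-42,150,204,0,0,0,40],[-42,150,204,0,0,0,20],[-42,150,204,0,0,0,20],[-42,150,204,0,0,0,20],[-42,150,204,0,0,0,20],[-42,150,204,0,0,0,20],[-42,150,204,0,0,0,20],[-42,150,204,0,0,0,20]]]'
```

```text
[621.27206735 149.74681147]
[622.28198689 143.0091109 ]
t: 12.75
ee_pos: [514.6, -48.7, 36.9]
orientation: [-0.0, 3.141, -0.0]
ft_force: [-0.3, 0.2, 5.3]
width: 31.1
grasp_force: 30.0
```

31.1 mm, so hardened; it goes to the box.

```bash
python3 -m inch '[[[0,0,-40,0,0,0,20],[0,0,-80,0,0,0,20],[5,40,-110,0,0,0,20],[10,85,-110,0,0,0,20],[15,130,-110,0,0,0,20],[20,175,-110,0,0,0,20],[25,220,-110,0,0,0,20],[30,265,-110,0,0,0,20],[35,310,-110,0,0,0,20],[38,345,-110,0,0,0,20],[38,355,-100,0,0,0,20],[38,355,-70,0,0,0,20],[38,355,-40,0,0,0,20],[38,355,-20,0,0,0,20],[38,355,-12,0,0,0,20],[38,355,-12,0,0,0,20]]]'
python3 -m inch '[[[0,0,0,0,0,0,48],[0,0,0,0,0,0,48],[0,0,0,0,0,0,48],[0,0,0,0,0,0,48],[0,0,-20,0,0,0,48],[0,0,-60,0,0,0,48],[0,0,-100,0,0,0,48],[10,-50,-110,0,0,0,80],[20,-100,-110,0,0,0,100],[25,-145,-110,0,0,0,100],[25,-145,-110,0,0,0,100],[25,-145,-110,0,0,0,100]]]'
python3 - <<'E'
from h import *
np.set_printoptions(precision=1,suppress=True)
d=cam("wrist");t=cam("top");print(status.get_obs()["ee_pos"])
for n,q in(("w",d),("t",t)):
    print(n,[(c,st,plane(q,c,38)) for c,st in blobs(q,(0,110,50),(9,255,255))[0]])
cv2.imwrite("pics/w5.png",d["frame"][:,:,::-1])
E
```

```text
t: 14.35
ee_pos: [475.6, 305.1, 47.2]
orientation: [-0.001, -3.139, 0.003]
ft_force: [-0.0, -0.0, -0.2]
width: 31.3
grasp_force: 30.0
t: 15.55
ee_pos: [451.8, 160.7, 159.2]
orientation: [0.003, 3.14, 0.001]
ft_force: [-0.8, 0.2, -0.2]
width: 78.9
grasp_force: 0.0
[452.1 162.1 159. ]
w [([153.7, 226.0], [129, 203, 52, 47, 1722], array([442.9,  39.8,  38. ])), ([512.1, 264.5], [487, 240, 48, 47, 1478], array([473.6, 303.9,  38. ]))]
t [([322.9, 155.1], [315, 147, 16, 17, 198], array([787.2,  28. ,  38. ])), ([202.5, 189.2], [199, 186, 8, 8, 49], array([717.7, 280.5,  38. ])), ([164.6, 206.7], [161, 203, 9, 8, 51], array([681.5, 358.8,  38. ])), ([494.6, 298.2], [485, 290, 20, 18, 259], array([ 482.1, -308.7,   38. ])), ([319.1, 317.7], [312, 310, 15, 16, 193], array([448.2,  39.7,  38. ]))]
```

View pics/w5.png

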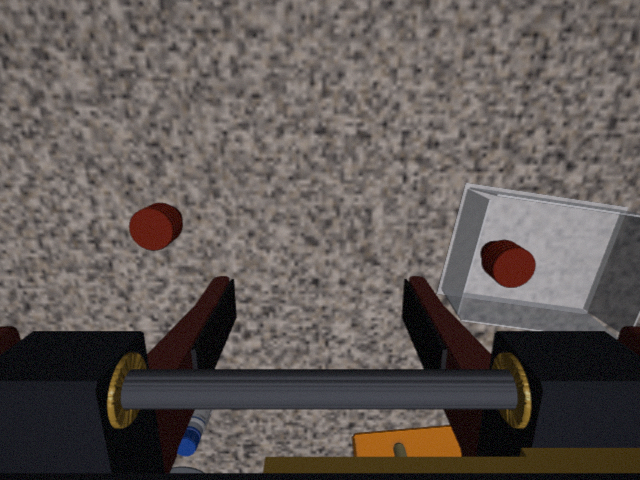

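The bung stands in the box at about (512,264) in the image. Now the third, at (447.5,39.7).

```bash
python3 -m inch '[[[4,-50,0,0,0,0,100],[4,-95,10,0,0,0,100],[4,-122,40,0,0,0,100],[4,-122,80,0,0,0,100],[4,-122,110,0,0,0,100],[4,-122,122,0,0,0,100],[4,-122,122,0,0,0,70],[4,-122,122,0,0,0,40],[4,-122,122,0,0,0,20],[4,-122,122,0,0,0,20],[4,-122,122,0,0,0,20],[4,-122,122,0,0,0,20],[4,-122,122,0,0,0,20],[4,-122,122,0,0,0,20],[4,-122,122,0,0,0,20]]]'
```

```text
t: 17.15
ee_pos: [447.5, 39.3, 36.8]
orientation: [-0.0, 3.141, 0.0]
ft_force: [-0.3, -0.7, 5.1]
width: 31.6
grasp_force: 30.0
```

31.6 mm: hardened too, consistent. Into the box beside the other.

```bash
python3 -m inch '[[[0,0,-40,0,0,0,20],[0,0,-80,0,0,0,20],[-5,40,-110,0,0,0,20],[-10,85,-110,0,0,0,20],[-15,130,-110,0,0,0,20],[-20,175,-110,0,0,0,20],[-25,220,-110,0,0,0,20],[-30,265,-110,0,0,0,20],[-33,300,-110,0,0,0,20],[-33,315,-110,0,0,0,20],[-33,315,-100,0,0,0,20],[-33,315,-70,0,0,0,20],[-33,315,-40,0,0,0,20],[-33,315,-20,0,0,0,20],[-33,315,-12,0,0,0,20],[-33,315,-12,0,0,0,20]]]'
python3 -m inch '[[[0,0,0,0,0,0,46],[0,0,0,0,0,0,46],[0,0,0,0,0,0,46],[0,0,0,0,0,0,46],[0,0,-20,0,0,0,46],[0,0,-60,0,0,0,46],[0,0,-100,0,0,0,46],[10,-50,-130,0,0,0,46],[20,-100,-150,0,0,0,60],[20,-145,-150,0,0,0,60],[20,-145,-150,0,0,0,60],[20,-145,-150,0,0,0,60]]]'
python3 - <<'E'
from h import *
np.set_printoptions(precision=1,suppress=True)
t=cam("top");s=cam("scene")
print([(c,plane(t,c,40)) for c,st in blobs(t,(0,110,50),(9,255,255),100)[0]])
print([(c,st) for c,st in blobs(s,(0,110,50),(9,255,255),100)[0]])
a=cv2.resize(t["frame"][255:355,110:230,::-1],(400,333));b=cv2.resize(s["frame"][290:390,385:465,::-1],(266,333))
cv2.imwrite("pics/fin.png",cv2.hconcat([a,b]))
E
```

```text
t: 18.75
ee_pos: [479.5, 352.3, 47.1]
orientation: [-0.001, -3.139, 0.003]
ft_force: [0.4, -0.5, 0.1]
width: 31.6
grasp_force: 30.0
t: 19.95
ee_pos: [460.6, 208.3, 199.4]
orientation: [0.004, 3.14, 0.001]
ft_force: [0.5, 0.6, -0.4]
width: 52.6
grasp_force: 0.0
[([322.9, 155.1], array([786.4,  28. ,  40. ])), ([494.8, 298.2], array([ 482. , -308.5,   40. ]))]
[([51.3, 128.8], [49, 110, 6, 36, 152]), ([352.6, 195.4], [346, 190, 14, 12, 129]), ([168.9, 255.4], [163, 249, 13, 15, 138]), ([183.1, 261.1], [177, 256, 14, 13, 117]), ([428.0, 319.6], [419, 310, 19, 20, 289])]
```

View pics/fin.png

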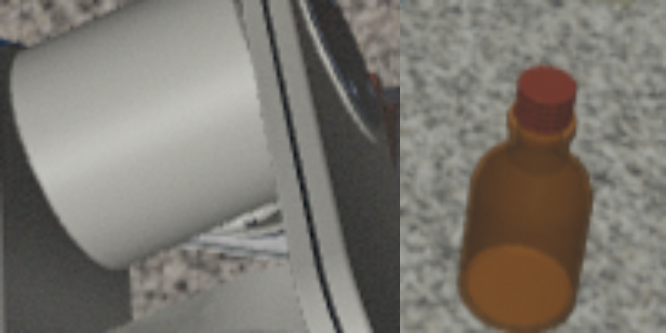

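The bottle is upright with the bung on its rim. The arm hides the box from above, but the scene view shows both bungs, at (169,255) and (183,261). I check their positions and hand in.

Run:
```python
from h import *
s=cam("scene")
P=[plane(s,p,29) for p in((168.9,255.4),(183.1,261.1))]
print(P, status.get_obs()["t"])
if all(445<p[0]<510 and 285<p[1]<378 for p in P): print(ctrl.close_job())
```

```text
[array([480.2630381 , 355.55616886,  29.        ]), array([481.30800344, 312.56507536,  29.        ])] 20.1
the job is handed in; nothing more can be done
None
```

The job is handed in at about 20 s: the supple bung (25 mm between the fingers) is seated in the amber bottle, pressed to about 19 N, and both hardened ones (31.1 and 31.6 mm) are in the clear box; no verdict was returned.

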